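# Move the cold-shock dishes on by one station

## Task

Move this cold-shock run in the flow cabinet on by one step: the small dish from the chill block goes onto the light plate to be looked at, the large dish from the light plate goes onto the warming plate, and the chambered slide from the warming plate goes back onto the chill block, each set down in the middle of its new plate. Each plate takes one vessel only, so use the empty blue-grey dish stand as the parking place on the way; never put a vessel on the bare worktop or on or against another vessel. Keep the vessels upright and level, set them down rather than drop them, and leave the wash bottle, the beaker and the tube rack where they stand.

Things in the scene. Friction and masses are not known exactly. Their poses are not given: they have to be found in the camera images.
- large_dish_mid (a point): Large round Petri dish, closed, lid sealed on with film, pink set agar inside, clear plastic. 60 mm diameter, 20 mm high, about 45 g. Starts on the light plate. The point is its centre, 10 mm above its underside; z is up through the lid.
- small_dish_mid (a point): Small round Petri dish of the same make, closed and sealed. 35 mm diameter, 12 mm high, about 18 g. Starts on the chill block. The point is its centre, 6 mm above its underside; z is up through the lid.
- slide_mid (a point): Chambered slide: a glass slide 75 x 25 mm, 2 mm thick, with a closed block of eight small chambers of pink agar on its middle, 54 mm long and as wide as the slide (25 mm); 14 mm high in all, about 30 g. Starts on the warming plate. The point is its centre, 7 mm above its underside; x runs along its 75 mm length, y across its 25 mm width, z up. Take it across its width, at the chamber block. Which way it points when set down is free.
- chill_top (a point): Chill block: a bare aluminium block in a black foam tub, fixed. The point is the middle of the block's flat top, 112 (x) x 92 (y) mm, 42 mm above the worktop; the tub round it is 140 x 118 mm and ends 10 mm lower. z is up.
- warm_top (a point): Warming plate: a white housing with a square black plate on it, fixed. The point is the middle of the black plate's flat top, 112 x 112 mm, 48 mm above the worktop. A lower control strip with a knob and a small dark display sticks out on the -x side, to 121 mm from the point; its knob ends 10 mm below the plate's top. z is up.
- light_top (a point): Light plate: a low square aluminium panel 136 x 136 mm with a white opal window, fixed. The point is the middle of the window's flat top, 110 x 110 mm, 24 mm above the worktop. z is up.
- rest_top (a point): Empty dish stand: a plain blue-grey plastic plate with rows of small holes, on four short legs, fixed, the free parking place. The point is the middle of its flat top, 120 (x) x 110 (y) mm, 30 mm above the worktop. Empty at the start and at the end. z is up.
- wash_bottle: Bystander, loose: white squeeze bottle, 60 mm diameter, with a bent spout 183 mm high that reaches 58 mm out along its x axis. Origin at the centre of its underside.
- beaker: Bystander, loose: empty glass beaker, 60 mm diameter, 75 mm high. Origin at the centre of its underside.
- tube_rack: Bystander, loose: grey rack of white-capped microtubes, 56 (x) x 100 (y) mm, 39 mm high. Origin at the centre of its underside.
There are look-alikes about, which are no part of the job. What is shaped like the part that bears rest_top but green is not meant. There is more than one size of the part that bears slide_mid; the job needs the larger.

How it is judged (in metres and radians):
At the end, for the whole second after the job is handed in: The small dish stands on the light plate, the large dish on the warming plate and the chambered slide on the chill block, each within 15 mm of the middle of its plate (level distance), resting flat on it (height within 4 mm, tilt under 0.1 rad), right way up and at rest (horizontal distance between large_dish_mid and warm_top below 0.015 m and z of large_dish_mid in the frame of warm_top between 0.006 and 0.014 m and angle between each of large_dish_mid, small_dish_mid, slide_mid's own z axis and vertical below 0.1 rad and linear speed of each of large_dish, small_dish, slide below 0.02 m/s and horizontal distance between small_dish_mid and light_top below 0.015 m and z of small_dish_mid in the frame of light_top between 0.002 and 0.01 m and horizontal distance between slide_mid and chill_top below 0.015 m and z of slide_mid in the frame of chill_top between 0.003 and 0.011 m); the robot touches nothing.
It fails at once if a vessel comes down to the bare worktop (its centre below 19 mm) (height (world z) of any of large_dish_mid, small_dish_mid, slide_mid below 0.019 m).
It fails at once if one vessel is put on or pushed against another (over 0.3 N) (contact force between large_dish and small_dish above 0.3 N or contact force between any of large_dish, small_dish and slide above 0.3 N).
It fails at once if a vessel is tipped by more than 0.45 rad (about 26 degrees) (angle between any of large_dish_mid, small_dish_mid, slide_mid's own z axis and vertical above 0.45 rad).
It fails at once if a vessel is dropped or flung: it moves faster than 0.6 m/s with no finger on it ((linear speed of large_dish above 0.6 m/s and contact force between large_dish and the fingers below 0.05 N) or (linear speed of small_dish above 0.6 m/s and contact force between small_dish and the fingers below 0.05 N) or (linear speed of slide above 0.6 m/s and contact force between slide and the fingers below 0.05 N)).
It fails at once if the wash bottle, the beaker or the tube rack is moved by more than 20 mm (distance of any of wash_bottle, beaker, tube_rack from where it was at the start of the episode above 0.02 m).
It also fails if it takes over 104 s, if anything falls off the work surface, if the arm or the gripper's body presses on something with over 40 N, if the wrist force passes 120 N, or if a joint passes its speed limit or range.

## Robot

A 6-joint arm with a two-finger parallel gripper is mounted at the origin on the work surface. World frame = base frame: x ahead of the robot, y to its left, z up, the work surface at z = 0. Lengths are in mm, angles in rad, forces in N, time in s.
With the tool pointing down it reaches from about 350 to 850 mm from the base axis. Payload 8.1 kg.
Tool frame: the origin (TCP) lies midway between the tips of the shut fingers; the grasp point (between the pads) lies 19 mm behind it; z points along the fingers, y is the line along which they close (so a half turn about z gives the same grasp; the last joint's range is limited). The gripper opens to 85 mm and grips with 20 to 120 N. Pads are 22 mm wide; open, the fingers measure 114 mm over their backs; the gripper's body (76 mm by 85 mm) begins 54 mm behind the grasp point. The pads swing forward as they close: fully open they stand 13 mm farther back than shut.
Start: joints at [1.171, 0.13, 1.488, -0, 1.523, -0.085], TCP at [185.754, 570.527, 231.292] pointing down, gripper open.
Joint ranges: [-2.96, 2.96], [-0.89, 2.26], [0.02, 2.5], [-1.34, 4.48], [0, 2.73], [-2.66, 2.66]. Speed limits (rad/s): [2.39, 2.39, 2.79, 3.14, 3.14, 3.14].

## Interface

Orientations are given as a unit quaternion [w, x, y, z].
In Python, from station import bot, imaging gives the robot as it stands. The module is installed in compiled form; this text tells all that it offers.
- The arm moves only by the tool step_arm, never from a script. Its argument "moves" is a list of rows, each a list of 7 numbers: the shift along the tool's x, y, z in mm, then the turn, a rotation vector about the tool's x, y, z in rad, then the closure, from 0 (fully open) to 1 (shut). In form: [[x, y, z, rx, ry, rz, fingers], ...]. A call has 1 to 20 rows; each row shifts and turns the commanded pose from where the row before left it, along the tool's axes as they then stand; what a row does not reach is not made up. A row lasts 1/8 s, in which the tool goes at most 62.5 mm and 10.7 degrees, less where a joint would pass 70% of its speed; a pose out of reach is approached as far as the arm can. A call is refused whole if a number of a shift passes 62.5 or a number of a turn 0.188, either way. A call with a gripper value outside its range is refused whole. The fingers move at their own pace and stop on an object; the grip force is fixed at half the most. Time passes only in rows, so rows that do not move let the fingers close. It gives the time, the measured TCP pose, the force, the opening and the grip force at its end, in the units of the state.
- bot.observe(): the state, without advancing time (a new reading comes with each control period).
- imaging.snapshot(name): name is "scene" or "top"; returns the picture (400x640x3 uint8, red, green, blue); there is no depth.
- imaging.get_calibration(name): a dict with "intrinsics" (3x3 intrinsics, pixels), "k1" (the pictures are not rectified: a ray, as slopes to the right and down, at radius r is drawn at 1 + k1 r^2 times it, then the intrinsics apply), "rvec" (rotation vector, rad) and "tvec" (3), from world to camera coordinates, as OpenCV has them. Camera axes: x right, y down, z forward; pixel columns grow to the right and rows downward; lengths in mm; the calibration is good to about 2 mm. A picture is of the moment at which its call begins. get_calibration takes no time and is no camera call.
- bot.sign_off(): hands the job in; it is judged then, once.
Trained networks look in the newest picture that a camera, given by its name, has taken for a name from the list of things; names that differ only in an ending like _2 or _b are one class to them, and where a whole thing is asked for, a point or a joint stands for the part that bears it (a point fixed in the world has none). Each returns a list of dicts, best first, with "conf" (0 to 1); they miss things now and then, are a little off and sometimes report something else, mostly with a low value. They report only what shows in the picture. A call takes as long as a camera call. They do not tell look-alikes from the thing itself.
- imaging.masks_of(label, camera): "pixels" (400x640 bool, what is visible of it) and "pixel" ([row, column] in pixels, amid what is visible of it).
The state is a dict: "time": time; "q": joint angles; "qvel": joint speeds; "joint_torque": joint torques, N m; "position": TCP position; "ee_rot": TCP orientation; "contact_force": force on the tool from outside, world axes, zero at the start; "torque": the same for the moment, N m; "gripper_width": opening from 0.0 (shut) to 1.0 (fully open); "grasp_force": force on a finger pad.
Only numpy, scipy, OpenCV 4.12 (cv2) and the standard library are available. Lean on these libraries where they do the work, as an engineer would, in place of code of your own. Each camera call takes 0.05 s, during which the arm holds its last target. There are 200 camera calls.

## Working session

There is one attempt and no reset: what is moved stays moved. The work goes in short steps, Python scripts to look and compute and a tool call to move; the robot and the scene stay as the last step left them, time stands still between calls to the robot, and variables do not carry over. Pictures are saved under pics/ and viewed, at most 14 in all, crops included, and the job is handed in when it is done.

Besides the shell and the picture viewer there is one more tool, called after "Request:" by a JSON object that holds its "name" and its "arguments", one argument or row to a line. step_arm: Moves the arm, as the interface text tells. Its arguments: {"type":"object","properties":{"moves":{"type":"array","items":{"type":"array","items":{"type":"number"}}}},"required":["moves"]}

```bash
mkdir -p pics
python3 - <<'E'
from station import bot, imaging
import cv2
for n in("scene","top"):
    cv2.imwrite(f"pics/{n}0.png",imaging.snapshot(n)[:,:,::-1]); c=imaging.get_calibration(n); print(n,c)
s=bot.observe();print(s)
E
```

```text
scene {'intrinsics': array([[467.53526691,   0.        , 321.32205972],
       [  0.        , 467.53526691, 197.72908936],
       [  0.        ,   0.        ,   1.        ]]), 'k1': -0.05717563198301962, 'rvec': array([ 1.18987123,  2.29209438, -1.00738089]), 'tvec': array([ 336.15520225, -270.55484328, 1495.42838214])}
top {'intrinsics': array([[422.52007477,   0.        , 316.52833704],
       [  0.        , 422.52007477, 204.38805828],
       [  0.        ,   0.        ,   1.        ]]), 'k1': -0.060293656092513394, 'rvec': array([ 2.17739597, -2.21519237,  0.08690901]), 'tvec': array([-8.04388911e-01,  5.58500084e+02,  1.02318743e+03])}
{'time': 0.1, 'q': array([ 1.17060904e+00,  1.31069950e-01,  1.48918439e+00, -7.16466701e-06,
        1.52300159e+00, -8.53899651e-02]), 'qvel': array([-0.00143157, -0.00196841, -0.00105986,  0.00085096,  0.00131162,
       -0.00256872]), 'joint_torque': array([ 1.35439976e-03, -5.70945168e+01, -5.01943231e+01, -5.94953326e-05,
        7.99393456e-03, -4.03730860e-05]), 'position': array([185.55458688, 570.06203872, 230.3510106 ]), 'ee_rot': array([-1.96461140e-04,  1.56749330e-01,  9.87638069e-01, -8.08106885e-04]), 'contact_force': array([ 0.45647472, -0.36079345, -0.4200654 ]), 'torque': array([ 0.05264374,  0.01921606, -0.02911206]), 'grasp_force': 0.0, 'gripper_width': 0.999258135735}
```

View pics/top0.png

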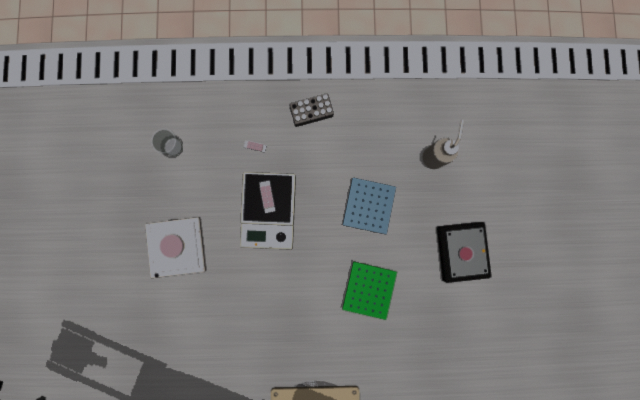

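View pics/scene0.png

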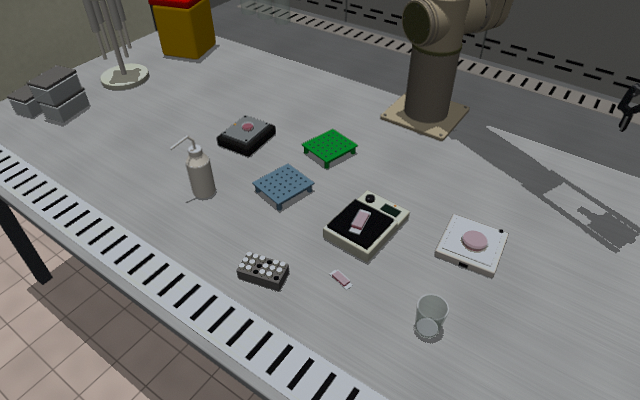

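```bash
cat > h.py <<'E'
import numpy as np, cv2
from station import bot, imaging
def pix2w(cam,row,col,z):
    c=imaging.get_calibration(cam);K=c["intrinsics"]
    d=np.array([c["k1"],0,0,0,0.])
    x=cv2.undistortPoints(np.array([[[col,row]]],float),K,d)[0,0]
    R=cv2.Rodrigues(c["rvec"])[0];o=-R.T@c["tvec"];v=R.T@np.array([x[0],x[1],1])
    return o+v*(z-o[2])/v[2]
E
python3 - <<'E'
from h import *
H=dict(large_dish_mid=44,small_dish_mid=54,slide_mid=60,chill_top=42,warm_top=48,light_top=24,rest_top=30,wash_bottle=100,beaker=40,tube_rack=39)
for cam in("top","scene"):
  imaging.snapshot(cam)
  for n,z in H.items():
    try: L=imaging.masks_of(n,cam)
    except Exception as e: print(n,e);continue
    for d in L[:4]:
      if d["conf"]<.2: continue
      m=d["pixels"];c,(w,h),a=cv2.minAreaRect(np.argwhere(m)[:,::-1].astype(np.float32))
      print(cam,n,round(d["conf"],2),np.round(d["pixel"]),m.sum(),"rect",np.round(c),round(w),round(h),round(a),pix2w(cam,c[1],c[0],z).round(1))
E
```

```text
top large_dish_mid 0.83 [245. 173.] 528 rect [170. 246.] 23 27 90 [464.  341.3  44. ]
top small_dish_mid 0.72 [254. 465.] 177 rect [466. 254.] 13 15 90 [ 432.3 -366.7   54. ]
top slide_mid 0.63 [199. 269.] 326 rect [267. 197.] 31 11 79 [575.7 108.1  60. ]
top slide_mid 0.61 [146. 253.] 178 rect [255. 146.] 22 8 12 [698.5 135.6  60. ]
top chill_top 0.72 [250. 464.] 2588 rect [463. 252.] 57 50 84 [ 435.9 -363.5   42. ]
top chill_top 0.24 [110. 311.] 984 rect [311. 109.] 25 41 75 [790.4  -1.3  42. ]
top warm_top 0.93 [210. 270.] 3670 rect [267. 210.] 53 76 2 [544.6 107.7  48. ]
top light_top 0.74 [249. 181.] 2620 rect [176. 247.] 56 58 83 [460.3 335.5  24. ]
top light_top 0.44 [207. 371.] 2217 rect [369. 205.] 46 49 12 [ 553.3 -138.7   24. ]
top rest_top 0.95 [290. 370.] 2149 rect [369. 290.] 46 49 14 [ 347.6 -134.4   30. ]
top rest_top 0.58 [206. 368.] 2185 rect [369. 206.] 46 49 12 [ 552.2 -138.6   30. ]
top wash_bottle 0.83 [154. 444.] 857 rect [448. 147.] 26 56 53 [ 680.3 -316.   100. ]
top beaker 0.89 [147. 169.] 641 rect [167. 144.] 32 25 45 [710.9 353.8  40. ]
top beaker 0.58 [19
[... 713 characters left out ...]
49 20 [491.6 340.   42. ]
scene chill_top 0.59 [125. 248.] 119 rect [247. 126.] 11 12 90 [ 425.6 -378.9   42. ]
scene warm_top 0.86 [223. 366.] 3273 rect [365. 223.] 58 77 42 [574. 115.  48.]
scene light_top 0.59 [250. 466.] 2505 rect [471. 244.] 65 50 21 [472.1 337.6  24. ]
scene rest_top 0.97 [145. 325.] 1106 rect [330. 147.] 33 48 61 [ 359.4 -128.4   30. ]
scene rest_top 0.72 [185. 284.] 1484 rect [284. 185.] 39 54 59 [ 562.2 -132.4   30. ]
scene wash_bottle 0.81 [170. 204.] 1165 rect [197. 167.] 64 28 65 [ 692.7 -295.4  100. ]
scene beaker 0.56 [314. 430.] 1198 rect [431. 316.] 32 45 5 [708.4 348.1  40. ]
scene tube_rack 0.71 [275. 264.] 1358 rect [263. 270.] 50 30 17 [808.9   8.6  39. ]
```

The top view shows the light plate with the large dish at (172,246). The warming plate has its black plate at (269,198), with the knob strip towards the robot, and carries the slide at (267,197). The blue stand is at (369,206), with a green decoy at (369,290). The chill block with the small dish is at (466,254), and a small decoy slide lies at (255,146). Next I'll zoom in for precision.

Run:
```python
import cv2,numpy as np
im=cv2.imread("pics/top0.png")
t=[cv2.resize(im[r-37:r+38,c-37:c+38],(300,300),interpolation=cv2.INTER_CUBIC) for r,c in((247,175),(205,268),(206,369),(252,464))]
cv2.imwrite("pics/zoom.png",np.vstack([np.hstack(t[:2]),np.hstack(t[2:])]))
im=cv2.imread("pics/scene0.png")
t=[cv2.resize(im[r-37:r+38,c-37:c+38],(300,300),interpolation=cv2.INTER_CUBIC) for r,c in((244,473),(223,365),(185,284),(134,246))]
cv2.imwrite("pics/zoom2.png",np.vstack([np.hstack(t[:2]),np.hstack(t[2:])]))
```

```text
(no output)
```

View pics/zoom.png

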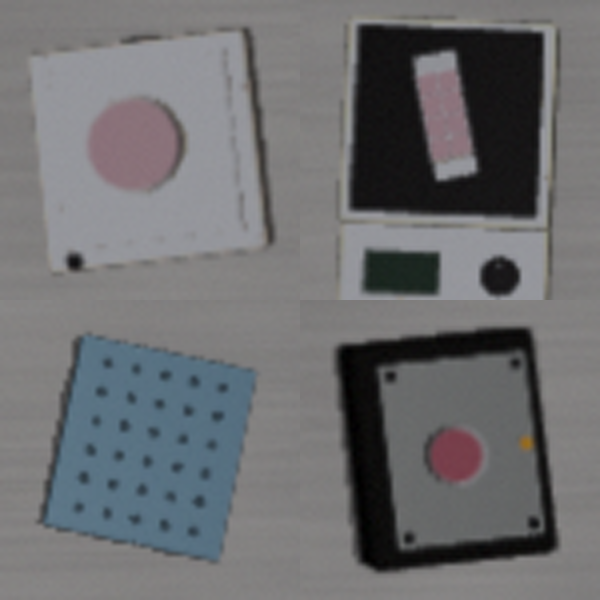

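View pics/zoom2.png

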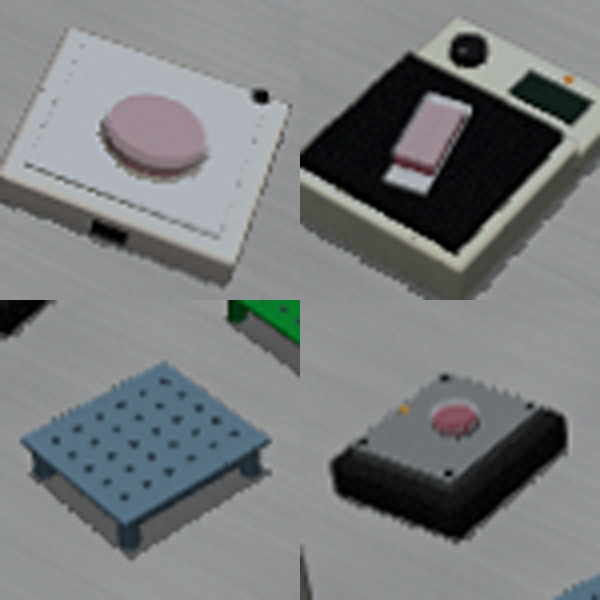

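The zooms show the corners clearly, so I'll fit each plate's pose jointly from both views.

```bash
cat >> h.py <<'E'
def proj(cam,P):
    c=imaging.get_calibration(cam);d=np.array([c["k1"],0,0,0,0.])
    return cv2.projectPoints(np.array(P,float).reshape(-1,1,3),c["rvec"],c["tvec"],c["intrinsics"],d)[0][:,0]
from scipy.optimize import least_squares
def fit(obs,x0):
    """obs: (cam,local xyz with absolute z, pixel col,row); returns x,y,yaw"""
    def f(p):
        c,s=np.cos(p[2]),np.sin(p[2]);out=[]
        for cam in("top","scene"):
            o=[q for q in obs if q[0]==cam]
            if o: out.append(proj(cam,[(p[0]+c*a-s*b,p[1]+s*a+c*b,z) for _,(a,b,z),_ in o])-[q[2] for q in o])
        return np.concatenate(out).ravel()
    r=least_squares(f,x0);return r.x,np.abs(r.fun).max(),r.fun
E
python3 - <<'E'
from h import *
C={"top":dict(l=(247,175),w=(205,268),r=(206,369),c=(252,464)),"scene":dict(l=(244,473),w=(223,365),r=(185,284),c=(134,246))}
def px(cam,k,u,v):
    r,c=C[cam][k];return (c-37+(u+.5)/4-.5, r-37+(v+.5)/4-.5)
# corners in order far-left(+x,+y), far-right(+x,-y), near-right, near-left as seen from above
def run(name,k,sx,sy,z,top,scene,x0):
    L=[(sx/2,sy/2,z),(sx/2,-sy/2,z),(-sx/2,-sy/2,z),(-sx/2,sy/2,z)]
    for lab,use in(("both",(top,scene)),("top",(top,[])),("scene",([],scene))):
        o=[("top",l,px("top",k,*p)) for l,p in zip(L,use[0]) if p]+[("scene",l,px("scene",k,*p)) for l,p in zip(L,use[1]) if p]
        r=fit(o,x0);print(name,lab,r[0].round(2),"maxres",r[1].round(2))
# scene view from far side: +x is towards the viewer, +y right
run("light","l",136,136,24,[(30,57),(243,30),(267,243),(51,270)],[(232,262),(5,178),(70,30),(292,107)],[460,336,0])
run("warm","w",112,112,48,[(57,26),(245,31),(237,217),(50,210)],[(158,253),None,(110,53),(265,135)],[575,108,0])
run("rest","r",120,110,30,[(80,35),(256,71),(218,262),(42,222)],[(125,220),(22,140),(165,62),(270,140)],[552,-138,-.2])
run("chill","c",112,92,42,[(77,67),(220,50),(248,240),(100,250)],[(150,178),(58,148),(146,75),(243,105)],[435,-364,.1])
run("slide glass","w",75,25,50,[(113,57),(155,51),(178,172),(137,181)],[None]*4,[575,108,.1])
run("slide blk","w",54,25,62,[(119,73),(157,67),(170,157),(132,165)],[(95,153),None,(130,95),(163,107)],[575,108,.1]) if 0 else None
for n,cam,k,u,v,z in[("large","top","l",134,144,43),("large","scene","l",154,129,43),("small","top","c",155,155,53),("small","scene","c",155,117,53),("slide","scene","w",131,129,62)]:
    c,r=px(cam,k,u,v);print(n,cam,pix2w(cam,r,c,z).round(1))
E
```

```text
light both [4.6079e+02 3.3775e+02 1.1000e-01] maxres 2.05
light top [4.5954e+02 3.3821e+02 1.1000e-01] maxres 1.17
light scene [4.6285e+02 3.3755e+02 1.1000e-01] maxres 2.19
warm both [ 5.7575e+02  1.0688e+02 -5.0000e-02] maxres 1.29
warm top [ 5.7427e+02  1.0728e+02 -5.0000e-02] maxres 0.33
warm scene [ 5.7873e+02  1.0698e+02 -6.0000e-02] maxres 0.51
rest both [ 5.5366e+02 -1.3927e+02 -2.3000e-01] maxres 1.31
rest top [ 5.5300e+02 -1.3812e+02 -2.3000e-01] maxres 0.67
rest scene [ 5.5410e+02 -1.4077e+02 -2.3000e-01] maxres 1.17
chill both [ 4.3470e+02 -3.7293e+02  9.0000e-02] maxres 1.52
chill top [ 4.3395e+02 -3.7256e+02  9.0000e-02] maxres 1.22
chill scene [ 4.3639e+02 -3.7281e+02  9.0000e-02] maxres 1.55
slide glass both [5.7745e+02 1.0793e+02 1.8000e-01] maxres 0.29
slide glass top [5.7745e+02 1.0793e+02 1.8000e-01] maxres 0.29Traceback (most recent call last):
  File "<stdin>", line 16, in <module>
  File "<stdin>", line 10, in run
  File "h.py", line 21, in fit
    r=least_squares(f,x0);return r.x,np.abs(r.fun).max(),r.fun
    return func(*args, **kwargs)
    vector_fun = VectorFunction(
        fun_wrapped,
    ...<6 lines>...
        workers=workers
    )
    self._update_fun()
    ~~~~~~~~~~~~~~~~^^
    self.f = self.fun_wrapped(xp_copy(self.x))
             ~~~~~~~~~~~~~~~~^^^^^^^^^^^^^^^^^
    return np.atleast_1d(self.fun(x))
                         ~~~~~~~~^^^
    return self.f(x, *self.args, **self.kwargs)
           ~~~~~~^^^^^^^^^^^^^^^^^^^^^^^^^^^^^^
  File "h.py", line 20, in f
    return np.concatenate(out).ravel()
           ~~~~~~~~~~~~~~^^^^^
ValueError: need at least one array to concatenate
```

```bash
cat >> h.py <<'E'
from scipy.spatial.transform import Rotation as Ro
def to(x,y,z,slideyaw=0.18):
    s=bot.observe();w=s["ee_rot"];R=Ro.from_quat([w[1],w[2],w[3],w[0]])
    d=np.array([x,y,z])-s["position"]
    ty=R.apply([0,1,0]);a=np.arctan2(ty[1],ty[0]);e=(slideyaw+np.pi/2-a+np.pi/2)%np.pi-np.pi/2
    tz=R.apply([0,0,1])
    print("t",s["time"],"pos",s["position"].round(1),"tool shift",R.inv().apply(d).round(1),"rz needed",round(-e,3),"tool z",tz.round(4),"q6",s["q"][5].round(2),"w",round(s["gripper_width"],3),"F",s["grasp_force"],s["contact_force"].round(1))
E
python3 - <<'E'
from h import *
C={"top":dict(l=(247,175),w=(205,268),r=(206,369),c=(252,464)),"scene":dict(l=(244,473),w=(223,365),r=(185,284),c=(134,246))}
def px(cam,k,u,v):
    r,c=C[cam][k];return (c-37+(u+.5)/4-.5, r-37+(v+.5)/4-.5)
for n,cam,k,u,v,z in[("large","top","l",134,144,43),("large","scene","l",154,129,43),("small","top","c",155,155,53),("small","scene","c",155,117,53),("slide","scene","w",131,129,62)]:
    c,r=px(cam,k,u,v);print(n,cam,pix2w(cam,r,c,z).round(1))
to(577.5,107.5,160)
E
```

```text
large top [463.6 340.1  43. ]
large scene [472.4 340.   43. ]
small top [ 432.6 -364.3   53. ]
small scene [ 438.  -364.6   53. ]
slide scene [578.6 105.5  62. ]
t 1.2 pos [185.8 570.5 231.3] tool shift [-515.9 -319.    71.3] rz needed -0.495 tool z [-0. -0. -1.] q6 -0.09 w 0.996 F 0.0 [-0.   0.4  0.2]
```

Request:
{"name": "step_arm", "arguments": {
  "moves": [
    [0,0,0,0,0,-0.165,0],
    [0,0,0,0,0,-0.165,0],
    [0,0,0,0,0,-0.165,0],
    [-21.6,-37.6,5,0,0,0,0],
    [-21.6,-37.6,5,0,0,0,0],
    [-21.6,-37.6,5,0,0,0,0],
    [-21.6,-37.6,5,0,0,0,0],
    [-21.6,-37.6,5,0,0,0,0],
    [-21.6,-37.6,5,0,0,0,0],
    [-21.6,-37.6,5,0,0,0,0],
    [-21.6,-37.6,5,0,0,0,0],
    [-21.6,-37.6,5,0,0,0,0],
    [-21.6,-37.6,5,0,0,0,0],
    [-21.6,-37.6,5,0,0,0,0],
    [-21.6,-37.6,5,0,0,0,0],
    [-21.6,-37.6,5,0,0,0,0],
    [-21.6,-37.6,5,0,0,0,0],
    [0,0,0,0,0,0,0],
    [0,0,0,0,0,0,0]
  ]
}}

```text
time: 3.58
position: [577.3, 107.1, 161.1]
ee_rot: [-0.0, -0.09, 0.996, 0.0]
contact_force: [0.3, 0.1, -0.1]
gripper_width: 1.0
grasp_force: 0.0
```

```bash
python3 -c "
from h import *
to(577,107,52)"
```

```text
t 3.575 pos [577.3 107.1 161.1] tool shift [ 2.000e-01 -1.000e-01  1.091e+02] rz needed -0.0 tool z [-6.e-04  3.e-04 -1.e+00] q6 -1.65 w 1.0 F 0.0 [ 0.3  0.1 -0.1]
```

Request:
{"name": "step_arm", "arguments": {
  "moves": [
    [0,0,30,0,0,0,0],
    [0,0,30,0,0,0,0],
    [0,0,20,0,0,0,0],
    [0,0,12,0,0,0,0],
    [0,0,9,0,0,0,0],
    [0,0,8.5,0,0,0,0],
    [0,0,0,0,0,0,0],
    [0,0,0,0,0,0,0]
  ]
}}

```text
time: 4.58
position: [578.1, 106.8, 52.4]
ee_rot: [0.0, -0.09, 0.996, 0.0]
contact_force: [0.2, 0.6, 0.7]
gripper_width: 1.003
grasp_force: 0.0
```

Run:
```python
from h import *
to(577,107,51)
t=[]
for n,(r,c) in dict(top=(200,270),scene=(215,362)).items():
    im=imaging.snapshot(n)[:,:,::-1]; t.append(cv2.resize(im[r-50:r+50,c-50:c+50],(400,400),interpolation=cv2.INTER_CUBIC))
cv2.imwrite("pics/grasp1.png",np.hstack(t))
```

```text
t 4.575 pos [578.1 106.8  52.4] tool shift [1.  0.4 1.4] rz needed 0.0 tool z [ 9.e-04  1.e-04 -1.e+00] q6 -1.66 w 1.003 F 0.0 [0.2 0.6 0.7]
```

View pics/grasp1.png

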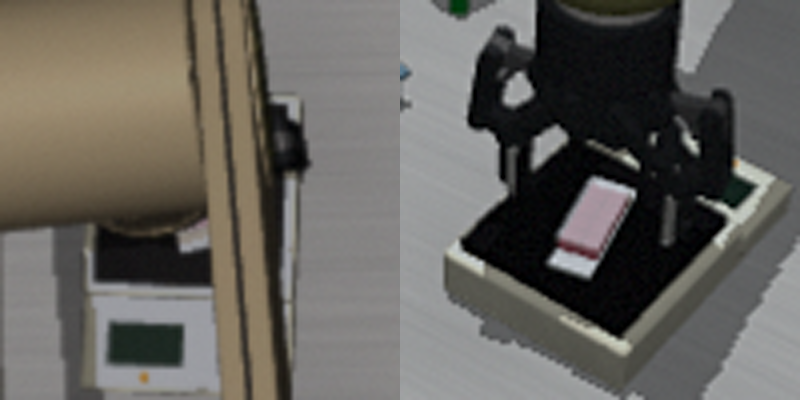

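The fingers straddle the chamber block and the slide lies midway between them. I'll close now.

Request:
{"name": "step_arm", "arguments": {
  "moves": [
    [0,0,0,0,0,0,0.4],
    [0,0,0,0,0,0,0.5],
    [0,0,0,0,0,0,0.6],
    [0,0,0,0,0,0,0.7],
    [0,0,0,0,0,0,1],
    [0,0,0,0,0,0,1],
    [0,0,0,0,0,0,1],
    [0,0,0,0,0,0,1]
  ]
}}

```text
time: 5.68
position: [577.9, 106.9, 52.1]
ee_rot: [0.0, -0.09, 0.996, -0.0]
contact_force: [0.1, -0.0, 4.7]
gripper_width: 0.274
grasp_force: 59.6
```

Request:
{"name": "step_arm", "arguments": {
  "moves": [
    [0,0,-5,0,0,0,1],
    [0,0,-15,0,0,0,1],
    [0,0,-25,0,0,0,1],
    [0,0,-20,0,0,0,1],
    [4,-14,-10,0,0,0,1],
    [7,-25,0,0,0,0,1],
    [9,-30,0,0,0,0,1],
    [9,-33,0,0,0,0,1],
    [9,-33,0,0,0,0,1],
    [9,-33,0,0,0,0,1],
    [9,-30,0,0,0,0,1],
    [7,-25,0,0,0,0,1],
    [5,-15,0,0,0,0,1],
    [0,0,0,0,0,0,1],
    [0,0,0,0,0,0,1]
  ]
}}

```text
time: 7.55
position: [553.3, -138.9, 126.7]
ee_rot: [-0.0, -0.09, 0.996, 0.0]
contact_force: [-0.6, -0.7, -0.9]
gripper_width: 0.27
grasp_force: 59.2
```

```bash
python3 -c "
from h import *
to(553.5,-139,34)"
```

```text
t 7.55 pos [ 553.3 -138.9  126.7] tool shift [-0.2 -0.2 92.7] rz needed 0.0 tool z [-2.e-04  4.e-04 -1.e+00] q6 -2.09 w 0.27 F 59.15825128555298 [-0.6 -0.7 -0.9]
```

Request:
{"name": "step_arm", "arguments": {
  "moves": [
    [0,0,15,0,0,0,1],
    [0,0,25,0,0,0,1],
    [0,0,25,0,0,0,1],
    [0,0,14,0,0,0,1],
    [0,0,6,0,0,0,1],
    [0,0,3,0,0,0,1],
    [0,0,1,0,0,0,1],
    [0,0,1,0,0,0,1],
    [0,0,0,0,0,0,1],
    [0,0,0,0,0,0,1]
  ]
}}

```text
time: 8.8
position: [553.5, -139.6, 37.1]
ee_rot: [0.0, -0.09, 0.996, -0.0]
contact_force: [-0.0, 0.5, 0.6]
gripper_width: 0.276
grasp_force: 59.2
```

Request:
{"name": "step_arm", "arguments": {
  "moves": [
    [0,0,1,0,0,0,1],
    [0,0,1,0,0,0,1],
    [0,0,1,0,0,0,1],
    [0,0,0,0,0,0,1]
  ]
}}

```text
time: 9.3
position: [553.4, -139.5, 34.1]
ee_rot: [-0.0, -0.09, 0.996, -0.0]
contact_force: [-1.1, 0.9, 3.3]
gripper_width: 0.268
grasp_force: 59.6
```

Request:
{"name": "step_arm", "arguments": {
  "moves": [
    [0,0,0.5,0,0,0,1],
    [0,0,0,0,0,0,0.6],
    [0,0,0,0,0,0,0.5],
    [0,0,0,0,0,0,0.3],
    [0,0,0,0,0,0,0],
    [0,0,0,0,0,0,0],
    [0,0,-15,0,0,0,0],
    [0,0,-30,0,0,0,0],
    [0,0,-30,0,0,0,0],
    [0,0,-15,0,0,0,0],
    [0,0,0,0,0,0,0]
  ]
}}

```text
time: 10.68
position: [554.5, -139.9, 125.1]
ee_rot: [0.001, -0.09, 0.996, -0.001]
contact_force: [-1.2, 0.5, -0.1]
gripper_width: 0.998
grasp_force: 0.0
```

```bash
python3 -c "
from h import *
to(465,340,130)"
```

```text
t 10.675 pos [ 554.5 -139.9  125.1] tool shift [  2.  488.1  -5.7] rz needed 0.0 tool z [ 0.003  -0.0011 -1.    ] q6 -2.09 w 0.998 F 0.0 [-1.2  0.5 -0.1]
```

Request:
{"name": "step_arm", "arguments": {
  "moves": [
    [0,20,-5,0,0,0,0],
    [0,38,0,0,0,0,0],
    [0,40,0,0,0,0,0],
    [0,40,0,0,0,0,0],
    [0,40,0,0,0,0,0],
    [0,40,0,0,0,0,0],
    [0,40,0,0,0,0,0],
    [0,40,0,0,0,0,0],
    [0,40,0,0,0,0,0],
    [0,40,0,0,0,0,0],
    [0,40,0,0,0,0,0],
    [0,40,0,0,0,0,0],
    [2,30,0,0,0,0,0],
    [0,0,0,0,0,0,0],
    [0,0,0,0,0,0,0]
  ]
}}

```text
time: 12.55
position: [462.9, 339.9, 127.2]
ee_rot: [-0.001, -0.09, 0.996, -0.001]
contact_force: [0.3, 0.8, 0.3]
gripper_width: 0.998
grasp_force: 0.0
```

Run:
```python
from h import *
to(465,340,27)
t=[]
for n,(r,c) in dict(top=(206,369),scene=(185,284)).items():
    im=imaging.snapshot(n)[:,:,::-1]; t.append(cv2.resize(im[r-37:r+38,c-37:c+38],(300,300),interpolation=cv2.INTER_CUBIC))
    cv2.imwrite(f"pics/{n}1.png",im)
cv2.imwrite("pics/rest1.png",np.hstack(t))
```

```text
t 12.55 pos [462.9 339.9 127.2] tool shift [ -2.3  -0.2 100.2] rz needed 0.001 tool z [-0.0016 -0.0013 -1.    ] q6 -1.21 w 0.998 F 0.0 [0.3 0.8 0.3]
```

View pics/rest1.png

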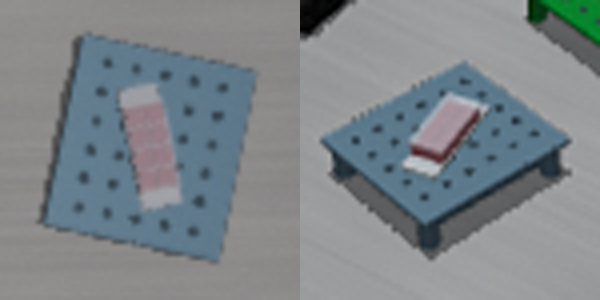

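The slide lies flat at the centre of the stand, at crop (151,147). The large dish is next.

Request:
{"name": "step_arm", "arguments": {
  "moves": [
    [-1.5,0,25,0,0,0,0],
    [0,0,30,0,0,0,0],
    [0,0,20,0,0,0,0],
    [0,0,12,0,0,0,0],
    [0,0,7,0,0,0,0],
    [0,0,6,0,0,0,0],
    [0,0,0,0,0,0,0.1],
    [0,0,0,0,0,0,0.2],
    [0,0,0,0,0,0,0.3],
    [0,0,0,0,0,0,0.5],
    [0,0,0,0,0,0,1],
    [0,0,0,0,0,0,1],
    [0,0,0,0,0,0,1]
  ]
}}

```text
time: 14.28
position: [466.1, 341.0, 29.7]
ee_rot: [0.001, -0.09, 0.996, 0.0]
contact_force: [-1.2, -0.7, 6.8]
gripper_width: 0.672
grasp_force: 63.9
```

```bash
python3 -c "
from h import *
to(575,107,130)"
```

```text
t 14.275 pos [466.1 341.   29.7] tool shift [ -65.3 -249.7 -100.4] rz needed 0.0 tool z [ 0.0015  0.001  -1.    ] q6 -1.21 w 0.672 F 63.912670612335205 [-1.2 -0.7  6.8]
```

Request:
{"name": "step_arm", "arguments": {
  "moves": [
    [0,0,-5,0,0,0,1],
    [0,0,-15,0,0,0,1],
    [0,0,-30,0,0,0,1],
    [0,0,-30,0,0,0,1],
    [-4,-14,-20,0,0,0,1],
    [-6,-24,0,0,0,0,1],
    [-8,-30,0,0,0,0,1],
    [-9,-34,0,0,0,0,1],
    [-9,-34,0,0,0,0,1],
    [-9,-34,0,0,0,0,1],
    [-8,-32,0,0,0,0,1],
    [-7,-28,0,0,0,0,1],
    [-4,-20,0,0,0,0,1],
    [0,0,0,0,0,0,1],
    [0,0,0,0,0,0,1]
  ]
}}

```text
time: 16.15
position: [572.9, 106.4, 128.3]
ee_rot: [-0.0, -0.09, 0.996, 0.0]
contact_force: [-0.1, 0.3, -0.7]
gripper_width: 0.669
grasp_force: 64.0
```

Run:
```python
from h import *
to(575,107,52)
im=imaging.snapshot("scene")[:,:,::-1];cv2.imwrite("pics/hold2.png",cv2.resize(im[130:280,270:470],(600,450),interpolation=cv2.INTER_CUBIC))
```

```text
t 16.15 pos [572.9 106.4 128.3] tool shift [-2.2  0.2 76.3] rz needed 0.0 tool z [-4.e-04  4.e-04 -1.e+00] q6 -1.66 w 0.669 F 63.97435426712036 [-0.1  0.3 -0.7]
```

View pics/hold2.png

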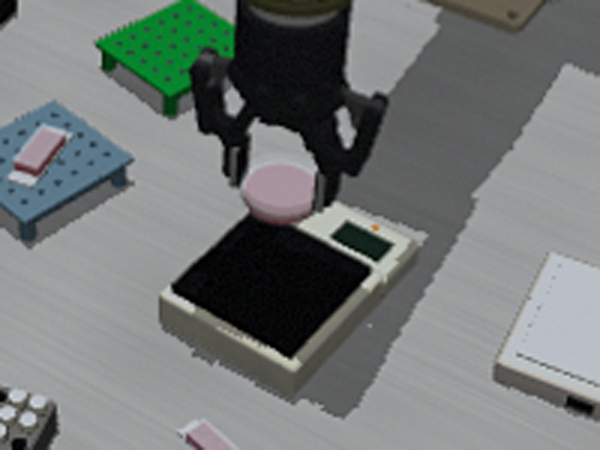

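The dish is held level between the pads, at crop (282,190). I'll lower it now.

Request:
{"name": "step_arm", "arguments": {
  "moves": [
    [-2,0,15,0,0,0,1],
    [0,0,25,0,0,0,1],
    [0,0,18,0,0,0,1],
    [0,0,9,0,0,0,1],
    [0,0,4,0,0,0,1],
    [0,0,2,0,0,0,1],
    [0,0,0,0,0,0,1],
    [0,0,0,0,0,0,1]
  ]
}}

```text
time: 17.2
position: [575.6, 106.4, 56.0]
ee_rot: [0.001, -0.09, 0.996, -0.0]
contact_force: [-0.2, 0.4, -1.1]
gripper_width: 0.67
grasp_force: 64.0
```

Request:
{"name": "step_arm", "arguments": {
  "moves": [
    [0,0,1,0,0,0,1],
    [0,0,0.5,0,0,0,1],
    [0,0,0,0,0,0,1]
  ]
}}

```text
time: 17.58
position: [575.1, 106.4, 53.8]
ee_rot: [-0.0, -0.09, 0.996, -0.0]
contact_force: [-0.2, 0.8, -0.9]
gripper_width: 0.677
grasp_force: 64.0
```

Request:
{"name": "step_arm", "arguments": {
  "moves": [
    [0,0,1,0,0,0,1],
    [0,0,0,0,0,0,1]
  ]
}}

```text
time: 17.82
position: [575.5, 106.4, 53.7]
ee_rot: [0.0, -0.09, 0.996, -0.0]
contact_force: [-3.0, 0.5, 5.9]
gripper_width: 0.676
grasp_force: 64.5
```

Request:
{"name": "step_arm", "arguments": {
  "moves": [
    [0,0,0.7,0,0,0,1],
    [0,0,0,0,0,0,1]
  ]
}}

```text
time: 18.08
position: [575.6, 106.5, 53.7]
ee_rot: [0.0, -0.09, 0.996, -0.0]
contact_force: [-4.9, -1.2, 10.9]
gripper_width: 0.673
grasp_force: 65.0
```

Touched down. I'll release, retreat and turn the wrist on the way to the chill block.

Request:
{"name": "step_arm", "arguments": {
  "moves": [
    [0,0,-0.5,0,0,0,1],
    [0,0,0,0,0,0,0.25],
    [0,0,0,0,0,0,0.15],
    [0,0,0,0,0,0,0],
    [0,0,0,0,0,0,0],
    [0,0,0,0,0,0,0],
    [0,0,-15,0,0,0,0],
    [0,0,-30,0,0,0,0],
    [0,0,-30,0,0,0.15,0],
    [0,0,-10,0,0,0.15,0],
    [0,0,0,0,0,0.15,0],
    [0,0,0,0,0,0.15,0],
    [0,0,0,0,0,0,0]
  ]
}}

```text
time: 19.7
position: [575.5, 106.4, 138.8]
ee_rot: [0.001, 0.208, 0.978, 0.0]
contact_force: [-0.3, 0.0, -0.3]
gripper_width: 1.002
grasp_force: 0.0
```

```bash
python3 -c "
from h import *
to(434,-364.5,150)"
```

```text
t 19.7 pos [575.5 106.4 138.8] tool shift [ -62.3 -487.8  -11.4] rz needed -0.599 tool z [ 1.2e-03  1.0e-04 -1.0e+00] q6 -1.06 w 1.002 F 0.0 [-0.3  0.  -0.3]
```

Request:
{"name": "step_arm", "arguments": {
  "moves": [
    [-3,-20,-11,0,0,0,0],
    [-5,-38,0,0,0,0,0],
    [-5,-40,0,0,0,0,0],
    [-5,-40,0,0,0,0,0],
    [-5,-40,0,0,0,0,0],
    [-5,-40,0,0,0,0,0],
    [-5,-40,0,0,0,0,0],
    [-5,-40,0,0,0,0,0],
    [-5,-40,0,0,0,0,0],
    [-5,-40,0,0,0,0,0],
    [-5,-40,0,0,0,0,0],
    [-5,-40,0,0,0,0,0],
    [-4,-30,0,0,0,0,0],
    [0,0,0,0,0,0,0],
    [0,0,0,0,0,0,0]
  ]
}}

```text
time: 21.58
position: [432.5, -364.5, 149.1]
ee_rot: [0.0, 0.208, 0.978, 0.0]
contact_force: [-0.8, 0.4, -0.9]
gripper_width: 1.001
grasp_force: 0.0
```

Run:
```python
from h import *
to(434,-364.5,45.5)
t=[]
for n,(r,c) in dict(top=(205,268),scene=(223,365)).items():
    im=imaging.snapshot(n)[:,:,::-1]; t.append(cv2.resize(im[r-37:r+38,c-37:c+38],(300,300),interpolation=cv2.INTER_CUBIC))
cv2.imwrite("pics/warm2.png",np.hstack(t))
```

```text
t 21.575 pos [ 432.5 -364.5  149.1] tool shift [ -1.3   0.5 103.6] rz needed -0.599 tool z [ 3.e-04  1.e-04 -1.e+00] q6 -1.94 w 1.001 F 0.0 [-0.8  0.4 -0.9]
```

View pics/warm2.png

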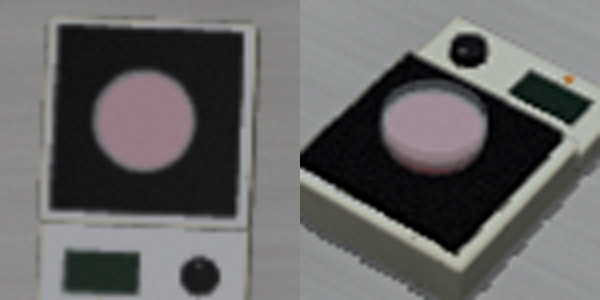

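The large dish is centred at crop (144,121) against a plate centre of about (148,121). Next is the small dish.

Request:
{"name": "step_arm", "arguments": {
  "moves": [
    [-1,0,25,0,0,0,0],
    [0,0,30,0,0,0,0],
    [0,0,20,0,0,0,0],
    [0,0,14,0,0,0,0],
    [0,0,9,0,0,0,0],
    [0,0,6,0,0,0,0],
    [0,0,0,0,0,0,0.2],
    [0,0,0,0,0,0,0.4],
    [0,0,0,0,0,0,0.5],
    [0,0,0,0,0,0,0.6],
    [0,0,0,0,0,0,1],
    [0,0,0,0,0,0,1],
    [0,0,0,0,0,0,1]
  ]
}}

```text
time: 23.3
position: [434.2, -365.3, 45.6]
ee_rot: [0.0, 0.208, 0.978, -0.0]
contact_force: [-1.7, 1.6, 5.4]
gripper_width: 0.378
grasp_force: 59.0
```

```bash
python3 -c "
from h import *
to(460.5,338,150)"
```

```text
t 23.3 pos [ 434.2 -365.3   45.6] tool shift [ 262.5  653.  -105. ] rz needed -0.6 tool z [ 8.e-04 -9.e-04 -1.e+00] q6 -1.94 w 0.378 F 58.952261209487915 [-1.7  1.6  5.4]
```

Request:
{"name": "step_arm", "arguments": {
  "moves": [
    [0,0,-5,0,0,0,1],
    [0,0,-15,0,0,0,1],
    [0,0,-30,0,0,0,1],
    [0,0,-30,0,0,0,1],
    [4,10,-20,0,0,0,1],
    [8,20,0,0,0,0,1],
    [12,30,0,0,0,0,1],
    [14,35,0,0,0,0,1],
    [16,40,0,0,0,0,1],
    [16,40,0,0,0,0,1],
    [16,40,0,0,0,0,1],
    [16,40,0,0,0,0,1],
    [16,40,0,0,0,0,1],
    [16,40,0,0,0,0,1],
    [16,40,0,0,0,0,1],
    [16,40,0,0,0,0,1],
    [16,40,0,0,0,0,1],
    [16,40,0,0,0,0,1],
    [16,40,0,0,0,0,1],
    [16,40,0,0,0,0,1]
  ]
}}

```text
time: 25.8
position: [455.7, 255.7, 142.9]
ee_rot: [-0.001, 0.208, 0.978, -0.001]
contact_force: [0.3, -0.3, -0.6]
gripper_width: 0.376
grasp_force: 59.5
```

Request:
{"name": "step_arm", "arguments": {
  "moves": [
    [14,35,0,0,0,0,1],
    [10,25,0,0,0,0,1],
    [5,13,0,0,0,0,1],
    [0,0,0,0,0,0,1],
    [0,0,0,0,0,0,1]
  ]
}}

```text
time: 26.42
position: [461.0, 331.5, 144.1]
ee_rot: [-0.0, 0.209, 0.978, -0.0]
contact_force: [0.6, 0.2, -0.6]
gripper_width: 0.375
grasp_force: 59.5
```

```bash
python3 -c "
from h import *
to(460.5,338,27.5)"
```

```text
t 26.425 pos [461.  331.5 144.1] tool shift [  3.1   5.9 116.6] rz needed -0.6 tool z [-7.e-04 -8.e-04 -1.e+00] q6 -0.62 w 0.375 F 59.517749547958374 [ 0.6  0.2 -0.6]
```

Request:
{"name": "step_arm", "arguments": {
  "moves": [
    [3,6,15,0,0,0,1],
    [0,0,28,0,0,0,1],
    [0,0,30,0,0,0,1],
    [0,0,22,0,0,0,1],
    [0,0,11,0,0,0,1],
    [0,0,5,0,0,0,1],
    [0,0,2,0,0,0,1],
    [0,0,0,0,0,0,1],
    [0,0,0,0,0,0,1]
  ]
}}

```text
time: 27.55
position: [461.6, 339.4, 32.4]
ee_rot: [0.0, 0.208, 0.978, 0.0]
contact_force: [-1.2, 0.0, -0.5]
gripper_width: 0.372
grasp_force: 59.5
```

Request:
{"name": "step_arm", "arguments": {
  "moves": [
    [0,0,1,0,0,0,1],
    [0,0,1,0,0,0,1],
    [0,0,0,0,0,0,1]
  ]
}}

```text
time: 27.92
position: [461.0, 339.0, 29.4]
ee_rot: [-0.0, 0.208, 0.978, -0.0]
contact_force: [0.0, 0.0, -0.5]
gripper_width: 0.372
grasp_force: 59.5
```

Request:
{"name": "step_arm", "arguments": {
  "moves": [
    [0,0,0.8,0,0,0,1],
    [0,0,0,0,0,0,1]
  ]
}}

```text
time: 28.18
position: [461.0, 339.0, 28.7]
ee_rot: [-0.0, 0.208, 0.978, -0.0]
contact_force: [0.4, 0.1, 0.8]
gripper_width: 0.374
grasp_force: 59.5
```

Request:
{"name": "step_arm", "arguments": {
  "moves": [
    [0,0,0.8,0,0,0,1],
    [0,0,0,0,0,0,1]
  ]
}}

```text
time: 28.42
position: [461.0, 339.1, 27.9]
ee_rot: [-0.0, 0.208, 0.978, -0.0]
contact_force: [-0.9, 0.3, -1.2]
gripper_width: 0.373
grasp_force: 59.5
```

Request:
{"name": "step_arm", "arguments": {
  "moves": [
    [0,0,0.5,0,0,0,1],
    [0,0,0,0,0,0,1]
  ]
}}

```text
time: 28.68
position: [461.1, 339.1, 27.6]
ee_rot: [0.0, 0.208, 0.978, 0.0]
contact_force: [-0.2, -0.5, 1.1]
gripper_width: 0.367
grasp_force: 59.7
```

Request:
{"name": "step_arm", "arguments": {
  "moves": [
    [0,0,0.6,0,0,0,1],
    [0,0,0,0,0,0,1]
  ]
}}

```text
time: 28.92
position: [461.2, 339.2, 27.6]
ee_rot: [0.0, 0.208, 0.978, 0.0]
contact_force: [-2.7, -1.7, 6.6]
gripper_width: 0.375
grasp_force: 60.2
```

Request:
{"name": "step_arm", "arguments": {
  "moves": [
    [0,0,0,0,0,0,0.55],
    [0,0,0,0,0,0,0.45],
    [0,0,0,0,0,0,0.2],
    [0,0,0,0,0,0,0],
    [0,0,0,0,0,0,0],
    [0,0,-15,0,0,0,0],
    [0,0,-30,0,0,0,0],
    [0,0,-30,0,0,-0.15,0],
    [0,0,-30,0,0,-0.15,0],
    [0,0,0,0,0,-0.15,0],
    [0,0,0,0,0,-0.15,0],
    [0,0,0,0,0,0,0]
  ]
}}

```text
time: 30.42
position: [461.4, 339.3, 133.1]
ee_rot: [0.001, -0.09, 0.996, 0.0]
contact_force: [-0.0, -0.9, -0.3]
gripper_width: 0.997
grasp_force: 0.0
```

```bash
python3 -c "
from h import *
to(553.5,-139.5,130)"
```

```text
t 30.425 pos [461.4 339.3 133.1] tool shift [  -5.3 -487.5    2.9] rz needed -0.001 tool z [ 1.1e-03  6.0e-04 -1.0e+00] q6 -1.21 w 0.997 F 0.0 [-0.  -0.9 -0.3]
```

Request:
{"name": "step_arm", "arguments": {
  "moves": [
    [-1,-20,0,0,0,0,0],
    [0,-38,0,0,0,0,0],
    [-1,-40,0,0,0,0,0],
    [0,-40,0,0,0,0,0],
    [-1,-40,0,0,0,0,0],
    [0,-40,0,0,0,0,0],
    [-1,-40,0,0,0,0,0],
    [0,-40,0,0,0,0,0],
    [-1,-40,0,0,0,0,0],
    [0,-40,0,0,0,0,0],
    [0,-40,0,0,0,0,0],
    [0,-40,0,0,0,0,0],
    [0,-30,0,0,0,0,0],
    [0,0,0,0,0,0,0],
    [0,0,0,0,0,0,0]
  ]
}}

```text
time: 32.3
position: [552.9, -140.1, 131.8]
ee_rot: [-0.0, -0.089, 0.996, 0.0]
contact_force: [-0.7, 0.3, -0.3]
gripper_width: 1.0
grasp_force: 0.0
```

Run:
```python
from h import *
to(553.5,-139.5,34.3)
t=[]
for n,(r,c) in dict(top=(247,175),scene=(244,473)).items():
    im=imaging.snapshot(n)[:,:,::-1]; t.append(cv2.resize(im[r-37:r+38,c-37:c+38],(300,300),interpolation=cv2.INTER_CUBIC))
cv2.imwrite("pics/light3.png",np.hstack(t))
```

```text
t 32.3 pos [ 552.9 -140.1  131.8] tool shift [-0.7  0.5 97.5] rz needed -0.002 tool z [-5.e-04  4.e-04 -1.e+00] q6 -2.09 w 1.0 F 0.0 [-0.7  0.3 -0.3]
```

View pics/light3.png

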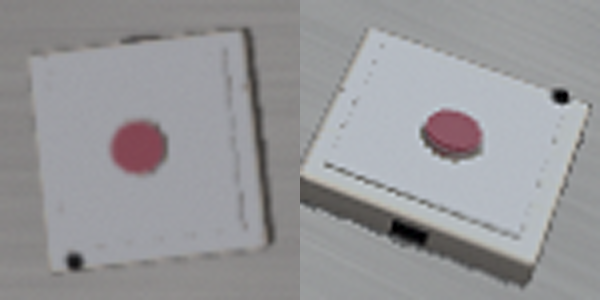

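The small dish lies flat near the middle of the light plate, at crop (138,147). Most of its offset from centre is height parallax. Now the slide.

Request:
{"name": "step_arm", "arguments": {
  "moves": [
    [0,0,25,0,0,0,0],
    [0,0,30,0,0,0,0],
    [0,0,20,0,0,0,0],
    [0,0,10,0,0,0,0],
    [0,0,6,0,0,0,0],
    [0,0,6,0,0,0,0],
    [0,0,0,0,0,0,0.3],
    [0,0,0,0,0,0,0.5],
    [0,0,0,0,0,0,0.6],
    [0,0,0,0,0,0,0.7],
    [0,0,0,0,0,0,1],
    [0,0,0,0,0,0,1],
    [0,0,0,0,0,0,1]
  ]
}}

```text
time: 34.02
position: [553.9, -140.3, 35.5]
ee_rot: [0.0, -0.09, 0.996, -0.0]
contact_force: [-1.0, 0.8, 5.0]
gripper_width: 0.269
grasp_force: 59.5
```

Request:
{"name": "step_arm", "arguments": {
  "moves": [
    [0,0,-5,0,0,0,1],
    [0,0,-15,0,0,0,1],
    [0,0,-25,0,0,0,1],
    [0,0,-30,0,0,0,1],
    [0,0,-20,0,0,0.1,1],
    [0,0,-5,0,0,0.1,1],
    [0,0,0,0,0,0.1,1],
    [0,0,0,0,0,0.1,1],
    [0,0,0,0,0,0.1,1],
    [0,0,0,0,0,0,1],
    [0,0,0,0,0,0,1]
  ]
}}

```text
time: 35.4
position: [553.5, -140.1, 135.4]
ee_rot: [0.0, 0.158, 0.987, -0.0]
contact_force: [0.1, -0.2, -0.6]
gripper_width: 0.27
grasp_force: 58.8
```

```bash
python3 -c "
from h import *
to(434.5,-372.7,130)"
```

```text
t 35.4 pos [ 553.5 -140.1  135.4] tool shift [  40.5 -258.1    5.3] rz needed -0.498 tool z [ 4.e-04 -1.e-04 -1.e+00] q6 -1.59 w 0.27 F 58.81652355194092 [ 0.1 -0.2 -0.6]
```

Request:
{"name": "step_arm", "arguments": {
  "moves": [
    [2,-13,0,0,0,0,1],
    [4,-25,0,0,0,0,1],
    [4.5,-30,0,0,0,0,1],
    [5,-30,0,0,0,0,1],
    [5,-30,0,0,0,0,1],
    [5,-30,0,0,0,0,1],
    [5,-30,0,0,0,0,1],
    [4,-30,0,0,0,0,1],
    [4,-25,0,0,0,0,1],
    [2,-15,0,0,0,0,1],
    [0,0,0,0,0,0,1],
    [0,0,0,0,0,0,1]
  ]
}}

```text
time: 36.9
position: [434.1, -371.7, 134.8]
ee_rot: [-0.0, 0.159, 0.987, 0.0]
contact_force: [-0.1, 0.9, -1.4]
gripper_width: 0.273
grasp_force: 58.9
```

Run:
```python
from h import *
to(434.5,-372.7,46.5)
im=imaging.snapshot("scene")[:,:,::-1];cv2.imwrite("pics/hold4.png",cv2.resize(im[60:180,180:320],(560,480),interpolation=cv2.INTER_CUBIC))
```

```text
t 36.9 pos [ 434.1 -371.7  134.8] tool shift [-0.7 -0.9 88.3] rz needed -0.499 tool z [-0.e+00  6.e-04 -1.e+00] q6 -2.05 w 0.273 F 58.87952148914337 [-0.1  0.9 -1.4]
```

View pics/hold4.png

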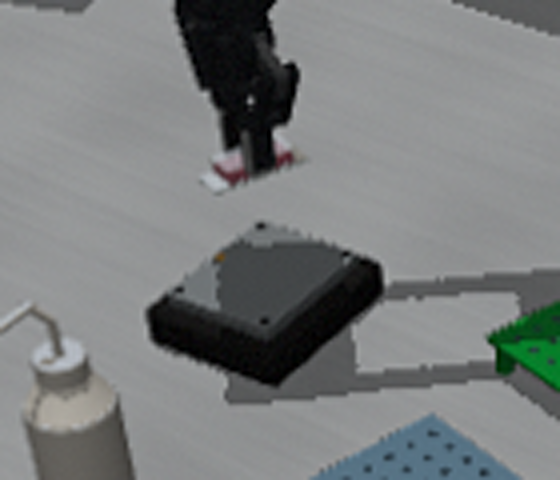

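The slide is held level at crop (250,165). I'll lower it onto the empty block.

Request:
{"name": "step_arm", "arguments": {
  "moves": [
    [0,-1,15,0,0,0,1],
    [0,0,25,0,0,0,1],
    [0,0,25,0,0,0,1],
    [0,0,12,0,0,0,1],
    [0,0,5,0,0,0,1],
    [0,0,2,0,0,0,1],
    [0,0,1,0,0,0,1],
    [0,0,0,0,0,0,1],
    [0,0,0,0,0,0,1]
  ]
}}

```text
time: 38.08
position: [433.8, -373.5, 50.4]
ee_rot: [0.0, 0.159, 0.987, -0.0]
contact_force: [0.5, 0.1, -0.4]
gripper_width: 0.276
grasp_force: 58.9
```

Request:
{"name": "step_arm", "arguments": {
  "moves": [
    [0,0,1,0,0,0,1],
    [0,0,0,0,0,0,1]
  ]
}}

```text
time: 38.33
position: [433.5, -373.2, 48.8]
ee_rot: [-0.0, 0.159, 0.987, 0.0]
contact_force: [0.1, 0.3, -0.1]
gripper_width: 0.27
grasp_force: 58.9
```

Request:
{"name": "step_arm", "arguments": {
  "moves": [
    [0,0,0.8,0,0,0,1],
    [0,0,0,0,0,0,1]
  ]
}}

```text
time: 38.58
position: [433.5, -373.2, 48.0]
ee_rot: [-0.0, 0.159, 0.987, 0.0]
contact_force: [0.2, -0.0, -0.8]
gripper_width: 0.27
grasp_force: 58.9
```

Request:
{"name": "step_arm", "arguments": {
  "moves": [
    [0,0,0.8,0,0,0,1],
    [0,0,0,0,0,0,1]
  ]
}}

```text
time: 38.83
position: [433.7, -373.3, 47.5]
ee_rot: [0.0, 0.159, 0.987, -0.0]
contact_force: [-0.7, -0.1, 2.6]
gripper_width: 0.265
grasp_force: 59.1
```

Request:
{"name": "step_arm", "arguments": {
  "moves": [
    [0,0,0.5,0,0,0,1],
    [0,0,0,0,0,0,1]
  ]
}}

```text
time: 39.08
position: [433.7, -373.3, 47.5]
ee_rot: [0.0, 0.159, 0.987, -0.0]
contact_force: [-1.8, 2.0, 5.6]
gripper_width: 0.272
grasp_force: 59.7
```

Request:
{"name": "step_arm", "arguments": {
  "moves": [
    [0,0,0,0,0,0,0.65],
    [0,0,0,0,0,0,0.5],
    [0,0,0,0,0,0,0.3],
    [0,0,0,0,0,0,0],
    [0,0,0,0,0,0,0],
    [0,0,-15,0,0,0,0],
    [0,0,-30,0,0,0,0],
    [0,0,-30,0,0,0,0],
    [0,0,-30,0,0,0,0],
    [0,30,0,0,0,0,0],
    [0,40,0,0,0,0,0],
    [0,40,0,0,0,0,0],
    [0,40,0,0,0,0,0],
    [0,40,0,0,0,0,0],
    [0,40,0,0,0,0,0],
    [0,0,0,0,0,0,0],
    [0,0,0,0,0,0,0]
  ]
}}

```text
time: 41.2
position: [506.1, -155.3, 152.7]
ee_rot: [0.0, 0.159, 0.987, -0.0]
contact_force: [-0.3, -0.9, -0.4]
gripper_width: 1.002
grasp_force: 0.0
```

Run:
```python
from h import *
to(434,-373,150)
t=[]
for n,(r,c) in dict(top=(252,464),scene=(134,246)).items():
    im=imaging.snapshot(n)[:,:,::-1]; cv2.imwrite(f"pics/{n}_end.png",im);t.append(cv2.resize(im[r-37:r+38,c-37:c+38],(300,300),interpolation=cv2.INTER_CUBIC))
full=cv2.imread("pics/scene_end.png")[100:350,160:540]
cv2.imwrite("pics/end.png",np.vstack([np.hstack(t),cv2.resize(full,(600,300))]))
```

```text
t 41.2 pos [ 506.1 -155.3  152.7] tool shift [ 1.000e-01 -2.294e+02  2.800e+00] rz needed -0.499 tool z [ 8.e-04 -8.e-04 -1.e+00] q6 -1.65 w 1.002 F 0.0 [-0.3 -0.9 -0.4]
```

View pics/end.png

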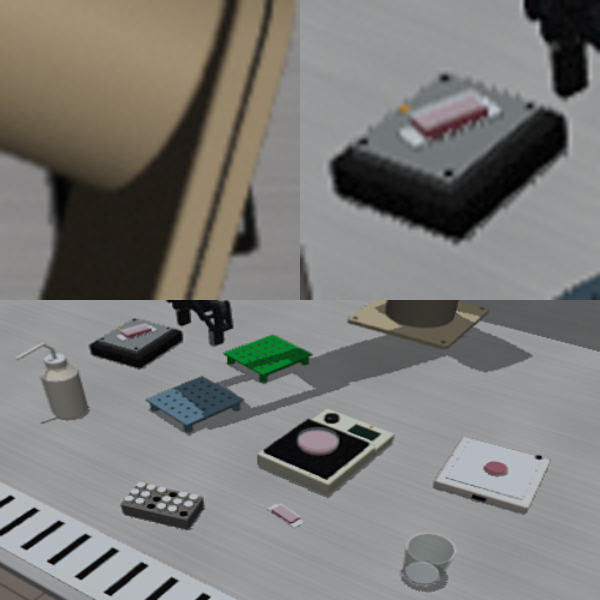

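The slide lies flat in the middle of the chill block, at crop (450,121). The stand is empty and the bystanders haven't moved, so I'm handing in.

```bash
python3 -c "
from station import bot
print(bot.sign_off())"
```

```text
the job is handed in; nothing more can be done
None
```

The job is handed in, with no verdict returned: in the last pictures the small dish is on the light plate, the large dish on the warming plate and the slide on the chill block, each flat and within about 5 mm of centre by eye, with the stand empty and the bystanders where they stood.

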